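Show a hanging dish to the shop camera

ROBOT

A 6-joint arm with a two-finger parallel gripper is mounted at the origin on the work surface. World frame = base frame: x ahead of the robot, y to its left, z up, the work surface at z = 0. Lengths are in mm, angles in rad, forces in N, time in s.
With the tool pointing down it reaches from about 275 to 1000 mm from the base axis. Payload 8.4 kg.
Tool frame: the origin (TCP) lies on the centre line of the jaws, within the pads' length; the fingertips stand r.tip_reach ahead of it and the grasp point (between the pads) lies 11 mm behind it (r.tip_reach is the distance from the TCP to the fingertips, in mm); z points along the fingers, y is the line along which they close (so a half turn about z gives the same grasp; the last joint's range is limited). The gripper opens to 85 mm and grips with 20 to 120 N. Pads are 22 mm wide; open, the fingers measure 114 mm over their backs; the gripper's body (76 mm by 85 mm) begins 54 mm behind the grasp point. The pads swing forward as they close: fully open they stand 13 mm farther back than shut.
Start: joints at [1.282, 0.353, 1.633, -0, 1.155, -0.002], TCP at [176.801, 599.474, 239.281] pointing down, gripper open.
Joint ranges: [-2.63, 2.63], [-0.92, 2.1], [0.06, 2.66], [-1.3, 4.44], [0, 2.69], [-3.02, 3.02]. Speed limits (rad/s): [2.22, 2.22, 2.79, 3.14, 3.14, 3.14].

INTERFACE

Orientations are given as [roll, pitch, yaw] about the fixed x, y, z axes, in that order (R = Rz(yaw) Ry(pitch) Rx(roll)).
In Python, from rig import r gives the robot as it stands.
- The arm moves only by the tool carry_out, never from a script. Its argument "targets" is a list of rows, each an object with "dp": the shift along the tool's x, y, z in mm, a list of three; "yaw": the turn about the tool's z in degrees. A call has 1 to 12 rows; each row is the pose to reach, as a shift and turn from the pose commanded when the call began, along the tool's axes at that moment; what a row does not reach only later rows make up. A row lasts 1/8 s, in which the tool goes at most 62.5 mm and 10.7 degrees, less where a joint would pass 70% of its speed; a pose out of reach is approached as far as the arm can. A call with a gripper value outside its range is refused whole. "fingers" is the opening, from -1 (shut) to 1 (fully open), so that 0 is half open, set as the call begins (left out, the last holds). The fingers move at their own pace and stop on an object; "grip_force" is the grip in N (left out, the last holds). Time passes only in rows, so rows that repeat a pose let the fingers close. It gives the time, the measured TCP pose, the force, the opening and the grip force at its end, in the units of the state.
- r.sense(): the state, without advancing time (a new reading comes with each control period).
- r.grab_frame(name): name is "scene" or "top" or "wrist"; returns the picture (384x512x3 uint8, red, green, blue); there is no depth.
- r.get_calibration(name): a dict with "fx", "fy", "cx", "cy" (pixels), "rvec" (rotation vector, rad) and "tvec" (3), from world to camera coordinates, as OpenCV has them. Camera axes: x right, y down, z forward; pixel columns grow to the right and rows downward; lengths in mm; the calibration is good to about 2 mm. A picture is of the moment at which its call begins: read the wrist's pose just before it. get_calibration takes no time and is no camera call; for the wrist camera it gives the pose at the moment of the call.
- r.sign_off(): hands the job in; it is judged then, once.
The state is a dict: "clock": time; "qpos": joint angles; "qvel": joint speeds; "joint_efforts": joint torques, N m; "eef_pos": TCP position; "tcp_rot": TCP orientation; "contact_force": force on the tool from outside, world axes, zero at the start; "wrist_torque": the same for the moment, N m; "opening": opening from 0.0 (shut) to 1.0 (fully open); "grasp_force": force on a finger pad.
Only numpy, scipy, OpenCV 4.12 (cv2) and the standard library are available. Lean on these libraries where they do the work, as an engineer would, in place of code of your own. Each camera call takes 0.05 s, during which the arm holds its last target. There are 200 camera calls.

TASK

This hanging dish with its loose steel ball is to be photographed for the charity's online shop. Push the sled, which has an upright handle, along its rail until it clicks into the stop at the camera end, the dish riding on it; then lift the dish, whose bail has a wooden grip, until the ball is level with the middle of the lens, straight above the sled's seat, give it a quarter turn so that the bail spans the picture from side to side instead of standing in front of the ball, and finish still holding it there, level and motionless. Keep the ball in the middle of the dish all the way and do not touch it, and leave the mug, tape roll and lens cap where they are.

Things in the scene. Friction and masses are not known exactly. Their poses are not given: they have to be found in the camera images.
- slide: The photo slide, fixed to the table: black base plate 200 x 720 x 12 mm carrying two parallel steel guide rods (12 mm, 120 mm apart, axes 34 mm up) and, at one end, a black camera on an aluminium column. Origin on the underside, on the rail's centre line, 310 mm from the lens front. Its y axis runs along the rail; the camera stands at the -y end and looks along +y; z is up.
- lens (a point): Centre of the front of the camera's lens (a black cylinder 66 mm across), 170 mm above the table. Same axes as the slide: y is the viewing direction (level, along the rail), x runs across the picture, z is up. Camera body, column and lens reach from here to 100 mm behind it, 130 mm wide, 228 mm high.
- sled: The sled on the guide rods, 0.7 kg, origin on the rail's centre line at table height, straight under its seat's centre; axes as the slide. It slides along the slide's y with about 1 N of friction and stays where it is left. It starts 130 to 230 mm short of its stop at the camera end.
- station (a point): Fixed point on the slide where sled_seat is when the sled sits in its stop, 250 mm in front of the lens; axes as the slide. There a spring plunger under the sled drops into a notch and pulls the sled in over the last 3 mm either way; pushing it out again takes about 5 N. 7 mm past the notch, rubber end stops.
- sled_handle (a point): Middle of the sled's upright push handle, a black round post 22 mm in diameter standing on a tongue at the sled's end away from the camera, 145 mm from the seat's centre along the slide's +y. This point is 125 mm above the table; the post reaches from 62 to 150 mm. Can be pinched from above or pushed. Axes as the slide.
- sled_seat (a point): Centre of the dish's seat on the sled's top plate (plywood, 180 x 180 mm, top 56 mm above the table), inside a rubber ring of 80 mm inner diameter and 6 mm height that locates the dish's foot but does not hold it down. At the stop it is 250 mm in front of the lens. Axes as the slide.
- dish: The hanging dish, about 0.34 kg: round spun-steel dish 177 mm across, 42 mm high, on a flat foot 72 mm across, with a rigid bail (arch of 7 mm round bar, 175 mm wide) welded to the rim. Origin at the centre of the foot's underside; x runs along the bail (rim end to rim end) and its wooden grip, z up. It starts in the sled's seat, the bail along the viewing direction within 0.3 rad.
- dish_grip (a point): Middle of the bail's wooden grip, a horizontal round bar 16 mm in diameter and 72 mm long along the dish's x axis, 150 mm above the dish's underside, straight above the dish's centre. Axes as the dish. The grip does not turn on the bail.
- dish_middle (a point): Point on the dish's axis 38 mm above its underside: where the ball's centre is when the ball lies exactly in the middle. The dish's inner floor is flat for 10 mm around the middle, then rises ever more steeply to the rim. Axes as the dish.
- ball_center (a point): Centre of the loose polished steel ball, 52 mm in diameter, lying in the middle of the dish, 112 mm below the bail's grip.
- ball: The same ball, about 0.1 kg (hollow). Its own origin lies on its surface and turns with it: use its centre point.
- mug: White mug, 80 mm across, 95 mm high, origin under its centre. Leave alone.
- tape_roll: Brown roll of packing tape lying flat, 104 mm across, 48 mm high, origin under its centre. Leave alone.
- lens_cap: Black lens cap, a disc 68 mm across and 11 mm thick, origin under its centre. Leave alone.
Things that resemble listed ones, but are neither listed nor needed, are in the scene too. Of the things shaped like the ball, the bare steel one is meant.

How it is judged:
By the outcome, as a careful person would: the job done as asked, in the order asked, and still so for the second after the job is handed in, while the arm keeps its last pose, push and grip.
It also fails if it takes over 58 s, if anything falls off the work surface, if the arm or the gripper's body presses on something with over 40 N, if the wrist force passes 120 N, or if a joint passes its speed limit or range.

## Working session

There is one attempt and no reset: what is moved stays moved. The work goes in short steps, Python scripts to look and compute and a tool call to move; the robot and the scene stay as the last step left them, time stands still between calls to the robot, and variables do not carry over. Pictures are saved under pics/ and viewed, at most 10 in all, crops included, and the job is handed in when it is done.

Besides the shell and the picture viewer there is one more tool, called after "Call:" by a JSON object that holds its "fn" and its "kwargs", one argument or row to a line. carry_out: Moves the arm, as the interface text tells. Its arguments: {"type":"object","properties":{"targets":{"type":"array","items":{"type":"object","properties":{"dp":{"type":"array","items":{"type":"number"}},"yaw":{"type":"number"}}}},"fingers":{"type":"number"},"grip_force":{"type":"number"}},"required":["targets"]}

```bash
mkdir -p pics; ls
cat > h.py <<'E'
import numpy as np, cv2
from rig import r
def cal(n):
    c=r.get_calibration(n); K=np.array([[c['fx'],0,c['cx']],[0,c['fy'],c['cy']],[0,0,1.]])
    return K,cv2.Rodrigues(np.array(c['rvec'],float))[0],np.array(c['tvec'],float).ravel()
def ray(C,u,v):
    K,R,t=C; d=R.T@np.linalg.inv(K)@np.array([u,v,1.]); return -R.T@t,d/np.linalg.norm(d)
def onz(C,u,v,z):
    o,d=ray(C,u,v); return o+d*(z-o[2])/d[2]
def proj(C,p):
    K,R,t=C; q=K@(R@np.asarray(p,float)+t); return q[:2]/q[2]
def tri(rays):
    A=0;b=0
    for o,d in rays:
        P=np.eye(3)-np.outer(d,d); A=A+P; b=b+P@o
    p=np.linalg.solve(A,b); return p,[np.linalg.norm(np.cross(p-o,d)) for o,d in rays]
E
python3 - <<'E'
from h import *
print(r.sense(), r.tip_reach)
ims=[]
for n in ("scene","top"):
    im=r.grab_frame(n); cv2.imwrite(f'pics/{n}0.png',im[...,::-1]); print(n,r.get_calibration(n))
    o,d=ray(cal(n),256,192); print(o,d)
E
```

```text
pics
{'clock': 0.0, 'qpos': array([ 1.28160365e+00,  3.53652803e-01,  1.63414426e+00, -3.90023580e-06,
        1.15518881e+00, -2.39475962e-03]), 'qvel': array([0.00027406, 0.00029081, 0.00020197, 0.00109329, 0.00075887,
       0.00056551]), 'joint_efforts': array([-1.34889856e-04, -6.05239034e+01, -3.42072237e+01,  4.60582476e-05,
        9.08572722e-03,  6.73068530e-05]), 'eef_pos': array([176.66615972, 599.02408268, 238.55442912]), 'tcp_rot': array([-3.14019942e+00,  2.29570230e-07,  2.85479631e+00]), 'contact_force': array([-0.19273485,  0.40695357, -0.49475552]), 'wrist_torque': array([ 0.04459981, -0.04760281, -0.03772553]), 'grasp_force': 0.0, 'opening': 0.998874514439243} 8.0
scene {'fx': 420.74414887656906, 'fy': 420.74414887656906, 'cx': 258.7810788965635, 'cy': 185.95935816472428, 'rvec': array([ 1.94866352,  1.5962837 , -0.58196797]), 'tvec': array([-158.85966271, -332.59382773, 1657.26414979])}
[1338.91824862 -125.97106352 1036.24742388] [-0.63035332  0.13238129 -0.76493783]
top {'fx': 459.79398010368334, 'fy': 459.79398010368334, 'cx': 257.65609224992807, 'cy': 194.57086139216554, 'rvec': array([ 2.01053301, -2.22458958,  0.22533505]), 'tvec': array([  92.63271474,  566.39949288, 1365.98578929])}
[ 289.54916161   64.41518493 1451.66054878] [ 0.2048677  -0.01760032 -0.97863142]
```

```bash
python3 -c "
import cv2
a=cv2.imread('pics/scene0.png');b=cv2.imread('pics/top0.png')
for n,i in(('s',a),('t',b)): cv2.imwrite('pics/'+n+'0b.png',cv2.resize(i,(768,576),interpolation=cv2.INTER_CUBIC))"
```

```text
(no output)
```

View pics/s0b.png

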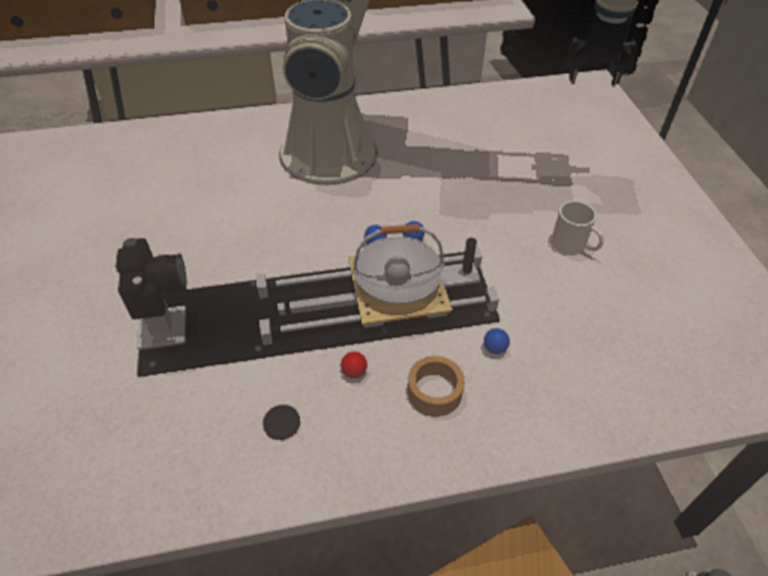

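View pics/t0b.png

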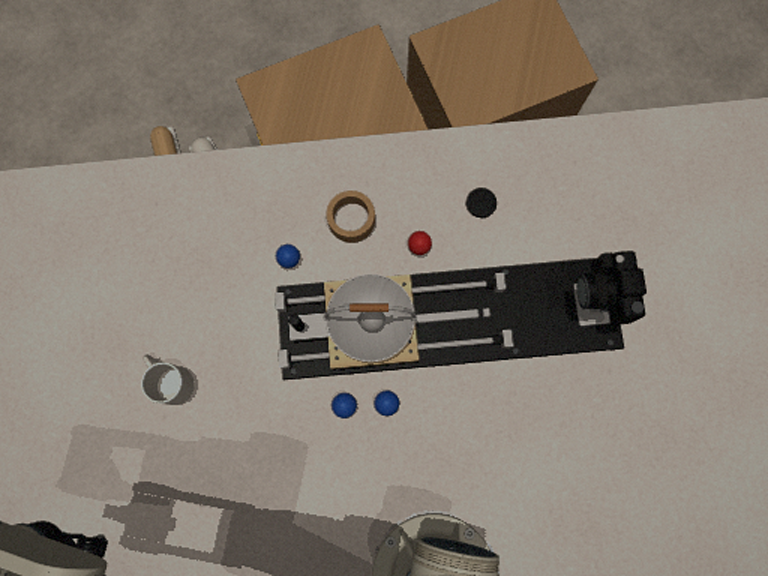

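The scene view shows the camera at the left end (lens ≈(172,272)), the dish near (400,265) and the handle at (470,255). In the top view the camera is at right, the handle at (297,322) and the grip at (369,308), all in 768-wide pixels. The camera end is −y in the world.

```bash
cat >> h.py <<'E'
def grip_mask(im,c,rad):
    h=cv2.cvtColor(im,cv2.COLOR_RGB2HSV); m=((h[...,0]<16)&(h[...,1]>130)&(h[...,2]>50)).astype(np.uint8)
    k=np.zeros_like(m); cv2.circle(k,(int(c[0]),int(c[1])),rad,1,-1); return m&k
def axis_of(m):
    y,x=np.nonzero(m); p=np.c_[x,y].astype(float); c=p.mean(0); w,v=np.linalg.eigh(np.cov((p-c).T)); return c,v[:,1],np.sqrt(w[1]*12),np.sqrt(w[0]*12),len(x)
E
python3 - <<'E'
from h import *
S,T=cal('scene'),cal('top')
s=cv2.imread('pics/scene0.png')[...,::-1].copy();t=cv2.imread('pics/top0.png')[...,::-1].copy()
gs=axis_of(grip_mask(s,(267,153),22)); gt=axis_of(grip_mask(t,(246,205),22)); print(gs,gt)
print('grip',tri([ray(S,*gs[0]),ray(T,*gt[0])]))
e=[onz(T,*(gt[0]+k*gt[1]*gt[2]/2),206) for k in(-1,1)]; print('ends',e,np.degrees(np.arctan2(*(e[1]-e[0])[[1,0]])))
for n,a,b in (('handletop',(470,241),(292,316)),('ball',(398,270),(371,320)),('lens',(180,272),(580,294))):
    print(n,tri([ray(S,a[0]/1.5,a[1]/1.5),ray(T,b[0]/1.5,b[1]/1.5)]))
# plate contour
m=((t.max(2)<45)).astype(np.uint8); k=np.zeros_like(m); k[160:260,175:440]=1
c=max(cv2.findContours(cv2.morphologyEx(m&k,cv2.MORPH_CLOSE,np.ones((9,9))),0,2)[0],key=cv2.contourArea); print(cv2.boundingRect(c))
hull=cv2.approxPolyDP(cv2.convexHull(c),4,True)[:,0]; 
for q in hull: print(q, onz(T,*q,12).round(1))
E
```

```text
(array([266.61728395, 152.13580247]), array([-0.99823461,  0.05939418]), np.float64(24.712015181583887), np.float64(3.407726802644814), 81) (array([245.79527559, 204.99212598]), array([-0.99999811, -0.00194524]), np.float64(25.509479200477383), np.float64(4.9277371992668995), 127)
grip (array([516.98631818,  74.691292  , 206.17150436]), [np.float64(1.0989318606068241), np.float64(1.0989318606068617)])
ends [array([513.18522154,  38.69636812, 206.        ]), array([520.39995288, 108.5351605 , 206.        ])] 84.10195285823231
handletop (array([524.37378856, 218.92111144, 151.73991822]), [np.float64(2.458635432788679), np.float64(2.4586354327886646)])
ball (array([513.40632896,  74.07688294,  84.82788268]), [np.float64(1.7643515593884038), np.float64(1.7643515593883647)])
lens (array([ 510.1426109 , -332.62038436,  162.27484541]), [np.float64(2.988334170625602), np.float64(2.9883341706255986)])
(185, 168, 246, 85)
[428 181] [ 571.2 -515.4   12. ]
[429 210] [ 477.5 -502.    12. ]
[414 232] [ 413.  -442.8   12. ]
[189 252] [421.9 265.4  12. ]
[187 191] [616.4 257.9  12. ]
[422 168] [ 615.7 -503.6   12. ]
```

Call:
{"fn": "carry_out", "kwargs": {
  "targets": [
    {"dp":[-30,-20,-20],"yaw":5},
    {"dp":[-70,-50,-50],"yaw":12},
    {"dp":[-115,-85,-80],"yaw":20},
    {"dp":[-160,-115,-110],"yaw":28},
    {"dp":[-205,-150,-130],"yaw":36},
    {"dp":[-250,-185,-150],"yaw":44},
    {"dp":[-295,-215,-160],"yaw":52},
    {"dp":[-340,-250,-160],"yaw":60},
    {"dp":[-385,-280,-160],"yaw":67},
    {"dp":[-425,-310,-160],"yaw":73.6},
    {"dp":[-456,-334,-160],"yaw":73.6},
    {"dp":[-456,-334,-160],"yaw":73.6}
  ],
  "fingers": 1
}}

```text
clock: 1.6
eef_pos: [520.6, 148.1, 398.7]
tcp_rot: [-3.141, 0.001, 1.567]
contact_force: [-0.2, 0.1, -0.5]
opening: 1.004
grasp_force: 0.0
```

Run:
```python
from h import *
s=r.sense(); print(s['clock'],s['eef_pos'],s['tcp_rot'],s['qpos'],s['qvel'])
C=cal('wrist'); im=r.grab_frame('wrist'); cv2.imwrite('pics/w1.png',im[...,::-1]); np.save('w1.npy',np.array(C,dtype=object),allow_pickle=True)
print(ray(C,256,192))
for p in ((517,75,206),(522,219,150),(522,219,62),(515,-30,12)): print(proj(C,p))
```

```text
1.6 [520.63494223 148.13714765 398.66495507] [-3.14080048e+00  7.22956393e-04  1.56702854e+00] [ 2.74730018e-01  1.05754200e-01  1.60225403e+00 -4.81787187e-04
  1.43454484e+00  2.78563762e-01] [ 0.04926502 -0.0150058   0.01706545  0.02281686  0.00745792  0.03294546]Traceback (most recent call last):
  File "<stdin>", line 3, in <module>
ValueError: could not broadcast input array from shape (3,3) into shape (3,)
```

View pics/w1.png

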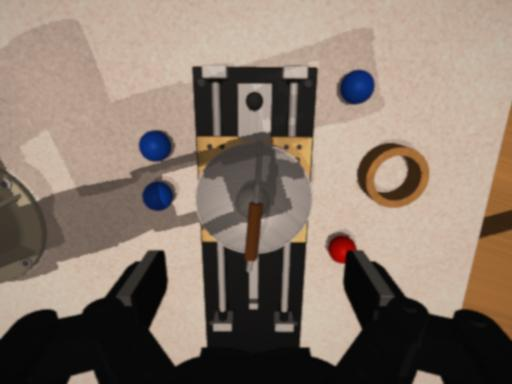

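The wrist view shows the handle top at (255,101), the grip centred at (254,231), and the rods at columns 217/292 (upper end) and 222/286 (lower end).

```bash
cat >> h.py <<'E'
def save(n,nm='wrist'):
    C=cal(nm); im=r.grab_frame(nm); cv2.imwrite(f'pics/{n}.png',im[...,::-1]); np.savez(f'{n}.npz',K=C[0],R=C[1],t=C[2]); return C,im
def load(n):
    z=np.load(f'{n}.npz'); return (z['K'],z['R'],z['t']),cv2.imread(f'pics/{n}.png')[...,::-1].copy()
E
python3 - <<'E'
from h import *
C,im=save('w1'); print(ray(C,256,192), C[0][0,0])
for p in ((517,75,206),(522,219,150),(522,219,62)): print(proj(C,p))
g=axis_of(grip_mask(im,(254,231),45)); print(g)
e=[onz(C,*(g[0]+k*g[1]*g[2]/2),206) for k in(-1,1)]; print('grip',onz(C,*g[0],206),'ang',np.degrees(np.arctan2(*(e[1]-e[0])[[1,0]])),np.linalg.norm(e[1]-e[0]))
# plate side edges
gr=im.max(2).astype(float)
for name,rows in (('up',range(85,132,3)),('low',range(255,325,4))):
  for v in rows:
    b=gr[v]<60; row=np.where(b[185:330])[0]+185
    if len(row): print(v,row.min(),row.max(),onz(C,row.min()-.5,v,12)[:2].round(1),onz(C,row.max()+.5,v,12)[:2].round(1))
E
```

```text
(array([520.02782769, 226.67367078, 533.3370581 ]), array([ 8.63624072e-04, -3.03496819e-01, -9.52832060e-01])) 306.2985574958051
[253.20515233 230.64044542]
[257.24140951 101.02424404]
[256.93386817  99.77515103]
(array([253.51278195, 232.14285714]), array([-0.10697216,  0.99426202]), np.float64(58.65786640456943), np.float64(11.663709407535118), 665)
grip [517.35257859  73.07445703 206.        ] ang -95.8176329353035 75.30656020689976
85 195 315 [422.  241.1] [616.2 240.7]
88 195 315 [421.7 236.5] [616.5 236.1]
91 195 315 [421.4 232. ] [616.7 231.5]
94 195 315 [421.1 227.4] [617.  226.9]
97 196 314 [422.4 222.7] [615.6 222.3]
100 196 314 [422.1 218.1] [615.9 217.6]
103 196 314 [421.8 213.4] [616.2 212.9]
106 196 314 [421.6 208.7] [616.5 208.2]
109 196 314 [421.3 203.9] [616.7 203.5]
112 196 313 [421.  199.1] [615.4 198.7]
115 196 313 [420.7 194.3] [615.6 193.9]
118 197 313 [422.  189.5] [615.9 189.1]
121 197 313 [421.7 184.7] [616.2 184.3]
124 197 313 [421.4 179.8] [616.5 179.4]
127 197 312 [421.1 174.9] [615.1 174.5]
130 197 312 [420.8 169.9] [615.3 169.5]
255 204 304 [419.9 -65.8] [613.1 -66. ]
259 204 304 [419.4 -74.4] [613.5 -74.6]
263 204 303 [418.9 -83.1] [612.  -83.4]
267 204 303 [418.4 -91.9] [612.4 -92.2]
271 204 303 [ 418.  -100.8] [ 612.8 -101. ]
275 205 303 [ 419.4 -109.8] [ 613.3 -110. ]
279 205 302 [ 419.  -118.9] [ 611.7 -119. ]
283 205 302 [ 418.5 -128. ] [ 612.1 -128.2]
287 205 302 [ 418.  -137.2] [ 612.5 -137.4]
291 205 301 [ 417.5 -146.5] [ 611.  -146.7]
295 206 301 [ 419.  -155.9] [ 611.4 -156.1]
299 206 301 [ 418.5 -165.4] [ 611.8 -165.6]
303 206 301 [ 418. -175.] [ 612.2 -175.1]
307 206 300 [ 417.5 -184.6] [ 610.6 -184.8]
311 206 300 [ 417.  -194.4] [ 611.1 -194.5]
315 207 300 [ 418.6 -204.3] [ 611.5 -204.4]
319 207 300 [ 418.  -214.2] [ 611.9 -214.3]
323 207 299 [ 417.5 -224.3] [ 610.3 -224.4]
```

Call:
{"fn": "carry_out", "kwargs": {
  "targets": [
    {"dp":[20,0,30],"yaw":0.5},
    {"dp":[45,-1,85],"yaw":0.5},
    {"dp":[66,-1.5,140],"yaw":0.5},
    {"dp":[71,-1.5,172],"yaw":0.5},
    {"dp":[71,-1.5,179],"yaw":0.5},
    {"dp":[71,-1.5,179],"yaw":0.5}
  ]
}}

```text
clock: 2.45
eef_pos: [518.1, 221.7, 221.0]
tcp_rot: [3.141, -0.0, 1.562]
contact_force: [-0.3, 0.1, -0.5]
opening: 0.998
grasp_force: 0.0
```

Run:
```python
from h import *
C,im=save('w2'); s=r.sense(); print(s['clock'],s['eef_pos'],s['tcp_rot'])
C1,_=load('w1')
print('pred',proj(C,(520,219,150)),proj(C,(520,219,62)))
m=(im.max(2)<50).astype(np.uint8); n,l,st,ce=cv2.connectedComponentsWithStats(m)
for i in range(1,n):
    if 150<st[i][4]<20000: print(st[i],ce[i],onz(C,*ce[i],150).round(1))
cv2.imwrite('pics/w2c.png',im[...,::-1])
```

```text
2.5 [518.69272507 221.63896747 221.74098793] [ 3.13990330e+00 -7.45386457e-04  1.56197633e+00]
pred [257.94576258 211.28203766] [257.16455325 179.07707118]
[ 168  125  177  101 9630] [255.27788162 172.0780893 ] [518.3 248.  150. ]
[ 242  171   30   54 1245] [256.5502008 198.2875502] [519.1 228.9 150. ]
```

View pics/w2.png

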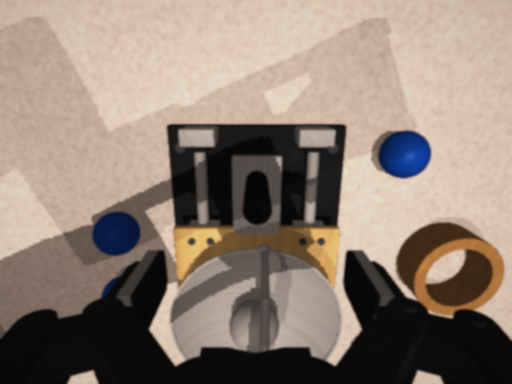

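The handle top face is centred at about (257,210), which puts it at x≈519.5, y≈220 at z 150. That agrees with the first view.

Call:
{"fn": "carry_out", "kwargs": {
  "targets": [
    {"dp":[-1,0.5,20],"yaw":0},
    {"dp":[-2,0.5,60],"yaw":0},
    {"dp":[-2,0.5,90],"yaw":0},
    {"dp":[-2,0.5,99],"yaw":0},
    {"dp":[-2,0.5,100],"yaw":0}
  ]
}}

```text
clock: 3.12
eef_pos: [519.5, 219.3, 121.4]
tcp_rot: [3.14, -0.001, 1.561]
contact_force: [0.5, -0.3, 0.4]
opening: 0.995
grasp_force: 0.0
```

Call:
{"fn": "carry_out", "kwargs": {
  "targets": [
    {"dp":[0,0,0],"yaw":0},
    {"dp":[0,0,0],"yaw":0},
    {"dp":[0,0,0],"yaw":0},
    {"dp":[0,0,0],"yaw":0},
    {"dp":[0,0,0],"yaw":0},
    {"dp":[0,0,0],"yaw":0}
  ],
  "fingers": -1,
  "grip_force": 25
}}

```text
clock: 3.88
eef_pos: [519.5, 219.4, 120.8]
tcp_rot: [3.14, -0.001, 1.562]
contact_force: [2.3, -0.0, 5.6]
opening: 0.253
grasp_force: 26.6
```

Run:
```python
from h import *
s=r.sense(); print(s)
t=r.grab_frame('top'); sc=r.grab_frame('scene'); cv2.imwrite('pics/t1.png',t[...,::-1]); cv2.imwrite('pics/s1.png',sc[...,::-1])
a=sc[140:240,70:140]; b=t[155:225,370:440]
cv2.imwrite('pics/lens.png',np.hstack([cv2.resize(a,(392,560),interpolation=2),cv2.resize(b,(392,560),interpolation=2)])[...,::-1])
```

```text
{'clock': 3.875, 'qpos': array([ 3.96963256e-01,  4.00284779e-01,  1.86611028e+00, -1.30914948e-04,
        8.73589381e-01,  4.06342662e-01]), 'qvel': array([ 0.00122392, -0.00072305, -0.00095846, -0.00065392,  0.00142648,
        0.00083818]), 'joint_efforts': array([ 5.41298445e-01, -5.35670578e+01, -2.39194536e+01,  2.26947307e-01,
        7.20826574e-01, -2.96658145e-03]), 'eef_pos': array([519.47065693, 219.36161749, 120.81368598]), 'tcp_rot': array([ 3.14007567e+00, -5.43333038e-04,  1.56150131e+00]), 'contact_force': array([ 2.27480829, -0.02422626,  5.64016052]), 'wrist_torque': array([ 0.02555683, -0.36647999, -0.02818791]), 'grasp_force': 26.57858669757843, 'opening': 0.2534301650631612}
```

View pics/lens.png

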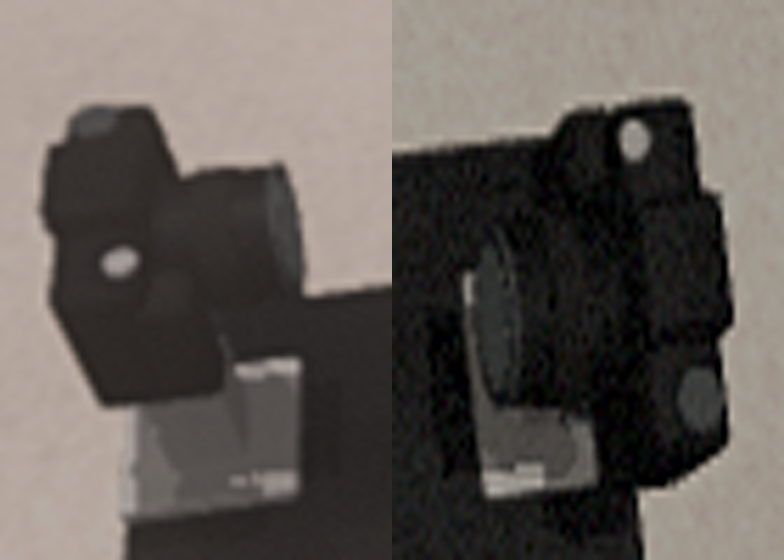

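Left crop: the lens front is centred at about (284,222), which is scene pixel (120.7,179.6). Right crop: it is at about (500,320), which is top pixel (389.3,195).

Run:
```python
from h import *
S,T=cal('scene'),cal('top')
p,e=tri([ray(S,120.7,179.6),ray(T,389.3,195)]);print('lens',p,e)
u=np.array([.0108,1])
print('seat-lens',(np.array([517.4,74])-p[:2])@u,'handle-lens',(np.array([519.47,219.4])-p[:2])@u-145)
```

```text
lens [ 510.81220311 -333.2544202   170.95638624] [np.float64(1.4323351507861595), np.float64(1.4323351507863107)]
seat-lens 407.3255684069122 handle-lens 407.74792440691215
```

Call:
{"fn": "carry_out", "kwargs": {
  "targets": [
    {"dp":[-0.3,0,0],"yaw":0},
    {"dp":[-1,0,0],"yaw":0},
    {"dp":[-2.2,0,0],"yaw":0},
    {"dp":[-4,0,0],"yaw":0},
    {"dp":[-6.2,0,0],"yaw":0},
    {"dp":[-8.8,0,0],"yaw":0},
    {"dp":[-11.6,0,0],"yaw":0},
    {"dp":[-14.5,0,0],"yaw":0},
    {"dp":[-17.5,0,0],"yaw":0},
    {"dp":[-20.5,0,0],"yaw":0},
    {"dp":[-23.5,0,0],"yaw":0},
    {"dp":[-26.5,0,0],"yaw":0}
  ]
}}

```text
clock: 5.48
eef_pos: [519.2, 193.0, 120.8]
tcp_rot: [3.14, -0.001, 1.561]
contact_force: [2.0, 1.4, 4.6]
opening: 0.25
grasp_force: 26.6
```

Call:
{"fn": "carry_out", "kwargs": {
  "targets": [
    {"dp":[-3,0,0],"yaw":0},
    {"dp":[-6,0,0],"yaw":0},
    {"dp":[-9,0,0],"yaw":0},
    {"dp":[-12,0,0],"yaw":0},
    {"dp":[-15,0,0],"yaw":0},
    {"dp":[-18,0,0],"yaw":0},
    {"dp":[-21,0,0],"yaw":0},
    {"dp":[-24,0,0],"yaw":0},
    {"dp":[-27,0,0],"yaw":0},
    {"dp":[-30,0,0],"yaw":0},
    {"dp":[-33,0,0],"yaw":0},
    {"dp":[-36,0,0],"yaw":0}
  ]
}}

```text
clock: 6.98
eef_pos: [518.8, 157.0, 120.8]
tcp_rot: [3.14, -0.001, 1.561]
contact_force: [1.7, 2.6, 6.4]
opening: 0.255
grasp_force: 26.7
```

Run:
```python
from h import *
s=r.sense(); print(s['clock'],s['eef_pos'],s['contact_force'])
for n in('top','scene'):
    im=r.grab_frame(n); cv2.imwrite(f'pics/{n}2.png',im[...,::-1])
t=cv2.imread('pics/top2.png');c=cv2.imread('pics/scene2.png')
cv2.imwrite('pics/mid.png',np.hstack([cv2.resize(t[170:270,210:310],(400,400)),cv2.resize(c[130:230,200:300],(400,400))]))
```

```text
6.975 [518.79850483 156.96794944 120.81699537] [1.73642729 2.55681739 6.35470364]
```

View pics/mid.png

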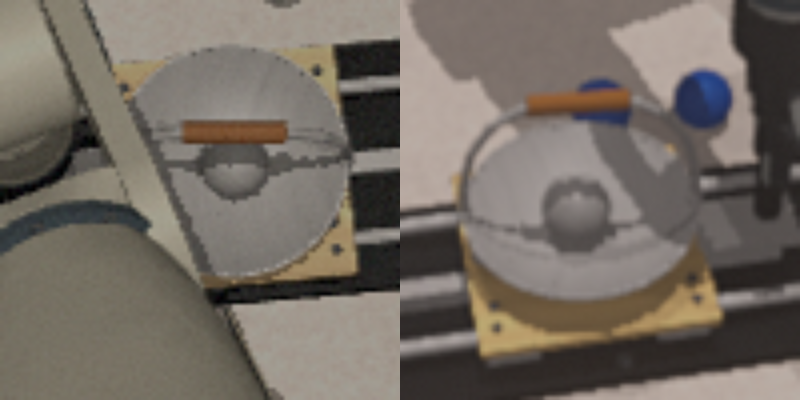

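Mid-push, the ball sits near the dish centre in both crops (left ≈(235,170), right ≈(576,212)). I'll continue pushing.

Call:
{"fn": "carry_out", "kwargs": {
  "targets": [
    {"dp":[-0.3,0,0],"yaw":0},
    {"dp":[-1,0,0],"yaw":0},
    {"dp":[-2.2,0,0],"yaw":0},
    {"dp":[-4,0,0],"yaw":0},
    {"dp":[-6.2,0,0],"yaw":0},
    {"dp":[-8.8,0,0],"yaw":0},
    {"dp":[-11.6,0,0],"yaw":0},
    {"dp":[-14.5,0,0],"yaw":0},
    {"dp":[-17.5,0,0],"yaw":0},
    {"dp":[-20.5,0,0],"yaw":0},
    {"dp":[-23.5,0,0],"yaw":0},
    {"dp":[-26.5,0,0],"yaw":0}
  ]
}}

```text
clock: 8.57
eef_pos: [518.5, 130.4, 120.8]
tcp_rot: [3.14, -0.001, 1.561]
contact_force: [2.0, 1.7, 5.9]
opening: 0.252
grasp_force: 26.7
```

Call:
{"fn": "carry_out", "kwargs": {
  "targets": [
    {"dp":[-3,0,0],"yaw":0},
    {"dp":[-6,0,0],"yaw":0},
    {"dp":[-9,0,0],"yaw":0},
    {"dp":[-12,0,0],"yaw":0},
    {"dp":[-15,0,0],"yaw":0},
    {"dp":[-18,0,0],"yaw":0},
    {"dp":[-21,0,0],"yaw":0},
    {"dp":[-24,0,0],"yaw":0},
    {"dp":[-27,0,0],"yaw":0},
    {"dp":[-30,0,0],"yaw":0},
    {"dp":[-33,0,0],"yaw":0},
    {"dp":[-36,0,0],"yaw":0}
  ]
}}

```text
clock: 10.07
eef_pos: [518.1, 94.4, 120.8]
tcp_rot: [3.14, -0.001, 1.561]
contact_force: [1.5, 1.9, 6.1]
opening: 0.248
grasp_force: 26.7
```

Call:
{"fn": "carry_out", "kwargs": {
  "targets": [
    {"dp":[-3,0,0],"yaw":0},
    {"dp":[-6,0,0],"yaw":0},
    {"dp":[-8.9,0,0],"yaw":0},
    {"dp":[-11.7,0,0],"yaw":0},
    {"dp":[-14.3,0,0],"yaw":0},
    {"dp":[-16.7,0,0],"yaw":0},
    {"dp":[-18.9,0,0],"yaw":0},
    {"dp":[-20.9,0,0],"yaw":0},
    {"dp":[-22.7,0,0],"yaw":0},
    {"dp":[-24.3,0,0],"yaw":0},
    {"dp":[-25.7,0,0],"yaw":0},
    {"dp":[-27,0,0],"yaw":0}
  ]
}}

```text
clock: 11.58
eef_pos: [517.9, 67.2, 120.8]
tcp_rot: [3.14, -0.0, 1.561]
contact_force: [1.2, -0.6, 6.4]
opening: 0.246
grasp_force: 26.8
```

Call:
{"fn": "carry_out", "kwargs": {
  "targets": [
    {"dp":[-0.7,0,0],"yaw":0},
    {"dp":[-1.2,0,0],"yaw":0},
    {"dp":[-1.5,0,0],"yaw":0},
    {"dp":[-1.5,0,0],"yaw":0}
  ]
}}

```text
clock: 12.08
eef_pos: [517.9, 65.4, 120.8]
tcp_rot: [3.14, 0.0, 1.562]
contact_force: [1.6, -3.3, 6.3]
opening: 0.25
grasp_force: 26.8
```

Call:
{"fn": "carry_out", "kwargs": {
  "targets": [
    {"dp":[-0.4,0,0],"yaw":0},
    {"dp":[-0.8,0,0],"yaw":0},
    {"dp":[-1,0,0],"yaw":0},
    {"dp":[-1,0,0],"yaw":0}
  ]
}}

```text
clock: 12.58
eef_pos: [517.8, 64.4, 120.8]
tcp_rot: [3.14, 0.0, 1.562]
contact_force: [1.0, -2.1, 7.1]
opening: 0.248
grasp_force: 26.8
```

Call:
{"fn": "carry_out", "kwargs": {
  "targets": [
    {"dp":[-0.5,0,0],"yaw":0},
    {"dp":[-1,0,0],"yaw":0},
    {"dp":[-1.5,0,0],"yaw":0},
    {"dp":[-1.5,0,0],"yaw":0}
  ]
}}

```text
clock: 13.08
eef_pos: [517.8, 63.5, 120.8]
tcp_rot: [3.14, -0.001, 1.561]
contact_force: [2.3, 2.8, 6.4]
opening: 0.252
grasp_force: 26.8
```

Call:
{"fn": "carry_out", "kwargs": {
  "targets": [
    {"dp":[0,0,0],"yaw":0},
    {"dp":[0,0,0],"yaw":0},
    {"dp":[0,0,0],"yaw":0},
    {"dp":[0,0,0],"yaw":0}
  ],
  "fingers": 0.9
}}

```text
clock: 13.58
eef_pos: [517.0, 63.1, 120.1]
tcp_rot: [-3.141, 0.0, 1.561]
contact_force: [0.5, -0.1, -0.2]
opening: 0.952
grasp_force: 0.0
```

Call:
{"fn": "carry_out", "kwargs": {
  "targets": [
    {"dp":[0,0,-15],"yaw":0},
    {"dp":[0,0,-50],"yaw":0},
    {"dp":[0,0,-100],"yaw":0},
    {"dp":[-15,0,-145],"yaw":2},
    {"dp":[-50,0,-172],"yaw":4},
    {"dp":[-95,0,-180],"yaw":5.3},
    {"dp":[-130,0,-180],"yaw":5.3},
    {"dp":[-144,0,-180],"yaw":5.3},
    {"dp":[-145,0,-180],"yaw":5.3},
    {"dp":[-145,0,-180],"yaw":5.3}
  ]
}}

```text
clock: 14.82
eef_pos: [515.9, -81.0, 300.3]
tcp_rot: [-3.141, -0.0, 1.469]
contact_force: [-0.4, 0.6, 0.3]
opening: 0.95
grasp_force: 0.0
```

Run:
```python
from h import *
C,im=save('w3'); s=r.sense(); print(s['clock'],s['eef_pos'],s['tcp_rot'])
q=proj(C,(516,-81,206)); g=axis_of(grip_mask(im,q,80)); print(q,g)
e=[onz(C,*(g[0]+k*g[1]*g[2]/2),206) for k in(-1,1)]; print('grip',onz(C,*g[0],206),'ang',np.degrees(np.arctan2(*(e[1]-e[0])[[1,0]])),np.linalg.norm(e[1]-e[0]))
```

```text
14.875 [515.90233449 -80.89028371 300.25924102] [-3.14127392e+00 -3.68042102e-04  1.46982046e+00]
[255.35069959 197.30892499] (array([255.19190681, 198.44267321]), array([0.00609626, 0.99998142]), np.float64(88.12115625881798), np.float64(18.993357627075927), 1631)
grip [515.7803945  -81.92749555 206.        ] ang -95.4386789501122 73.68867136732139
```

View pics/w3.png

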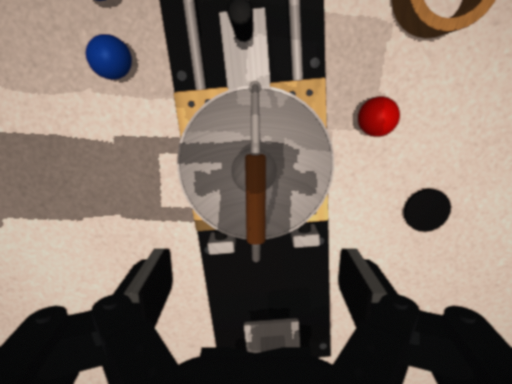

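The grip is centred at (255,198), in line with the image vertical and midway between the fingers, so it is aligned with the tool. The ball is at (254,170), in the middle of the dish. I'll descend and grasp.

Call:
{"fn": "carry_out", "kwargs": {
  "targets": [
    {"dp":[-0.5,0,15],"yaw":0},
    {"dp":[-1,0,45],"yaw":0},
    {"dp":[-1,0,75],"yaw":0},
    {"dp":[-1,0,95],"yaw":0},
    {"dp":[-1,0,103],"yaw":0},
    {"dp":[-1,0,105],"yaw":0},
    {"dp":[-1,0,105],"yaw":0}
  ]
}}

```text
clock: 15.75
eef_pos: [516.2, -82.8, 195.7]
tcp_rot: [3.141, 0.0, 1.469]
contact_force: [-0.5, 0.0, 0.4]
opening: 0.951
grasp_force: 0.0
```

Call:
{"fn": "carry_out", "kwargs": {
  "targets": [
    {"dp":[0,0,0],"yaw":0},
    {"dp":[0,0,0],"yaw":0},
    {"dp":[0,0,0],"yaw":0},
    {"dp":[0,0,0],"yaw":0},
    {"dp":[0,0,0],"yaw":0},
    {"dp":[0,0,0],"yaw":0},
    {"dp":[0,0,0],"yaw":0},
    {"dp":[0,0,0],"yaw":0}
  ],
  "fingers": -1,
  "grip_force": 45
}}

```text
clock: 16.75
eef_pos: [515.9, -82.9, 195.6]
tcp_rot: [3.141, 0.0, 1.469]
contact_force: [-2.3, 0.3, 4.8]
opening: 0.167
grasp_force: 43.9
```

Call:
{"fn": "carry_out", "kwargs": {
  "targets": [
    {"dp":[0,0,-0.5],"yaw":0},
    {"dp":[0,0,-1.2],"yaw":0},
    {"dp":[0,0,-2.2],"yaw":0},
    {"dp":[0,0,-3.5],"yaw":0},
    {"dp":[0,0,-5.2],"yaw":0},
    {"dp":[0,0,-7.2],"yaw":0},
    {"dp":[0,0,-9.5],"yaw":0},
    {"dp":[0,0,-12],"yaw":0},
    {"dp":[0,0,-14.5],"yaw":0},
    {"dp":[0,0,-17],"yaw":0},
    {"dp":[0,0,-19],"yaw":0},
    {"dp":[0,0,-20],"yaw":0}
  ]
}}

```text
clock: 18.25
eef_pos: [515.9, -82.9, 215.4]
tcp_rot: [3.141, -0.0, 1.469]
contact_force: [0.4, 0.9, -5.6]
opening: 0.169
grasp_force: 43.9
```

Run:
```python
from h import *
s=r.sense(); print(s['clock'],s['eef_pos'],s['tcp_rot'],s['contact_force'],s['wrist_torque'],s['qpos'][5])
for n in('top','scene'):
    im=r.grab_frame(n); cv2.imwrite(f'pics/{n}3.png',im[...,::-1])
q=[proj(cal(n),(516,-82,115)) for n in('top','scene')]; print(q)
ims=[]
for n,(u,v) in zip(('top','scene'),q):
    u,v=int(u),int(v); ims.append(cv2.resize(cv2.imread(f'pics/{n}3.png')[v-50:v+50,u-50:u+50],(400,400)))
cv2.imwrite('pics/lift.png',np.hstack(ims))
```

```text
18.25 [515.87450162 -82.87425349 215.44370438] [ 3.14141967e+00 -2.55843692e-05  1.46895395e+00] [ 0.36123518  0.85685343 -5.64245099] [-0.04216676  0.02558982 -0.01889072] -0.060359475624372785
[array([299.04463802, 205.50956339]), array([212.93548734, 181.38990482])]
```

View pics/lift.png

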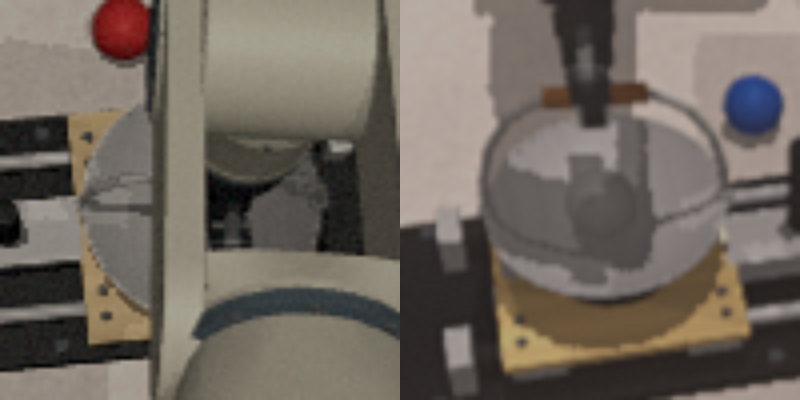

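The dish is clear of the seat and level, with the ball in its middle (right crop ≈(602,205)). I'll lift the remaining 56 mm and then turn.

Call:
{"fn": "carry_out", "kwargs": {
  "targets": [
    {"dp":[0,0,-1],"yaw":0},
    {"dp":[0,0,-3],"yaw":0},
    {"dp":[0,0,-7],"yaw":0},
    {"dp":[0,0,-13],"yaw":0},
    {"dp":[0,0,-20],"yaw":0},
    {"dp":[0,0,-28],"yaw":0},
    {"dp":[0,0,-36],"yaw":0},
    {"dp":[0,0,-43],"yaw":0},
    {"dp":[0,0,-49],"yaw":0},
    {"dp":[0,0,-53],"yaw":0},
    {"dp":[0,0,-55.3],"yaw":0},
    {"dp":[0,0,-56],"yaw":0}
  ]
}}

```text
clock: 19.85
eef_pos: [515.8, -82.8, 271.3]
tcp_rot: [-3.141, -0.0, 1.469]
contact_force: [0.2, -0.0, -5.0]
opening: 0.173
grasp_force: 43.9
```

Call:
{"fn": "carry_out", "kwargs": {
  "targets": [
    {"dp":[0,0,0],"yaw":0.5},
    {"dp":[0,0,0],"yaw":1.5},
    {"dp":[0.1,-0.1,0],"yaw":3.5},
    {"dp":[0.1,-0.2,0],"yaw":6.5},
    {"dp":[0.1,-0.2,0],"yaw":10},
    {"dp":[0.2,-0.3,0],"yaw":14},
    {"dp":[0.2,-0.3,0],"yaw":18},
    {"dp":[0.3,-0.4,0],"yaw":22.5},
    {"dp":[0.3,-0.4,0],"yaw":27},
    {"dp":[0.3,-0.5,0],"yaw":31.5},
    {"dp":[0.4,-0.6,0],"yaw":36},
    {"dp":[0.4,-0.6,0],"yaw":40.5}
  ]
}}

```text
clock: 21.35
eef_pos: [515.2, -82.4, 271.2]
tcp_rot: [-3.141, 0.0, 0.758]
contact_force: [-0.2, 0.2, -5.3]
opening: 0.174
grasp_force: 43.9
```

Call:
{"fn": "carry_out", "kwargs": {
  "targets": [
    {"dp":[0.4,0,0],"yaw":4.5},
    {"dp":[0.4,0,0],"yaw":9},
    {"dp":[0.5,0,0],"yaw":13.5},
    {"dp":[0.5,0,0],"yaw":18},
    {"dp":[0.6,0,0],"yaw":22.5},
    {"dp":[0.6,0,0],"yaw":27},
    {"dp":[0.7,0,0],"yaw":31.5},
    {"dp":[0.7,0,0],"yaw":35.5},
    {"dp":[0.7,0,0],"yaw":39},
    {"dp":[0.7,0,0],"yaw":42},
    {"dp":[0.7,0,0],"yaw":43.8},
    {"dp":[0.7,0,0],"yaw":44.3}
  ]
}}

```text
clock: 22.85
eef_pos: [515.7, -81.9, 271.2]
tcp_rot: [-3.142, 0.0, -0.012]
contact_force: [0.1, -0.0, -5.1]
opening: 0.171
grasp_force: 43.9
```

Run:
```python
from h import *
C,im=save('w4'); s=r.sense(); print(s['clock'],s['eef_pos'],s['tcp_rot'],s['contact_force'],s['wrist_torque'],s['qpos'])
T,t=save('t4','top');S,c=save('s4','scene')
q=proj(S,(516,-82,190)).astype(int); a=c[q[1]-50:q[1]+70,q[0]-60:q[0]+60]
cv2.imwrite('pics/f.png',np.hstack([cv2.resize(a,(384,384)),cv2.resize(im,(400,384))])[...,::-1])
g=axis_of(grip_mask(c,proj(S,(516,-82,282)),25)); print(g,proj(S,(516,-82,282)))
e=[onz(S,*(g[0]+k*g[1]*g[2]/2),282) for k in(-1,1)]; print(e,np.degrees(np.arctan2(*(e[1]-e[0])[[1,0]])))
print('ball px',proj(S,(516,-82,170)), 'off in crop',(proj(S,(516,-82,170))-q+[60,50])*3.2)
```

```text
22.9 [515.75967804 -81.91667658 271.26590871] [-3.14157687e+00  9.75084323e-06 -1.17208379e-02] [-0.07309905 -0.26868941 -5.55226664] [ 0.02409658 -0.00710083  0.01211933] [-1.60392958e-01  1.61069028e-01  1.81530679e+00  1.54128910e-05
  1.16522882e+00  1.42211813e+00]
(array([208.25      , 136.85714286]), array([0.24457423, 0.96963057]), np.float64(19.890005241478324), np.float64(4.348735565399932), 28) [208.46902834 139.12523136]
[array([467.94090905, -83.14570424, 282.        ]), array([544.75495448, -79.87690985, 282.        ])] 2.436731343683359
ball px [211.56935156 168.46259867] off in crop [193.82192498 177.48031576]
```

View pics/f.png

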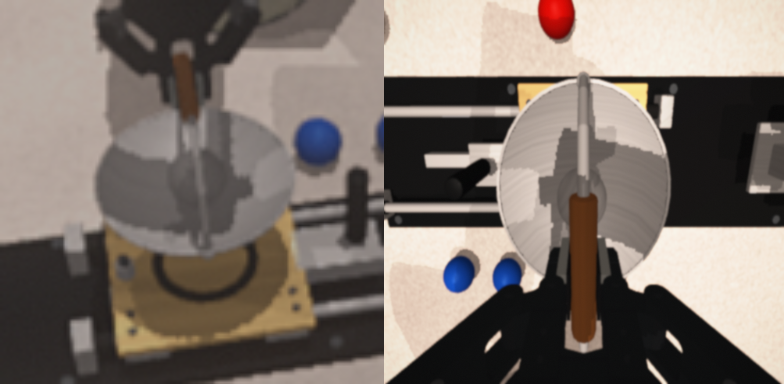

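The dish hangs level above the empty ring, with the bail across the rail and the ball in the middle (left crop ≈(197,172), predicted (194,177)). I'll check the centring numerically.

Run:
```python
from h import *
C,im=load('w4'); h=cv2.cvtColor(im,cv2.COLOR_RGB2HSV)
g=axis_of(grip_mask(im,proj(C,(516,-82,282)),110)); print(g)
for k in(-1,0,1): print(onz(C,*(g[0]+k*g[1]*g[2]/2),281.7))
# dish rim centre: ellipse of the outline around (584-384)... rim top z=132+42
for p in ((516,-82,170),): print(proj(C,p))
l=cv2.cvtColor(im,cv2.COLOR_RGB2GRAY); c=cv2.HoughCircles(cv2.medianBlur(l,3),cv2.HOUGH_GRADIENT,1,40,param1=80,param2=15,minRadius=24,maxRadius=40)
if c is not None:
    for q in c[0][:6]: print(q, onz(C,q[0],q[1],170))
```

```text
(array([254.99447866, 265.43937142]), array([0.00472837, 0.99998882]), np.float64(143.35725262415082), np.float64(32.800199429770394), 4709)
[553.92602399 -83.67019142 281.7       ]
[519.17799466 -83.42749908 281.7       ]
[478.2290353  -83.14149728 281.7       ]
[253.18513983 195.69850687]
[228.5  11.5  31.4] [647.9273979  -66.95067333 170.        ]
[255.5 198.5  29.3] [513.57710145 -83.85228128 170.        ]
[168.5 192.5  29.4] [519.50196779 -13.58408957 170.        ]
[296.5 115.5  39.4] [ 578.81778183 -115.20937643  170.        ]
[103.5 283.5  29.4] [434.82242537  52.88578363 170.        ]
[221.5 112.5  29.3] [581.61632811 -59.22584981 170.        ]
```

Call:
{"fn": "carry_out", "kwargs": {
  "targets": [
    {"dp":[0,0,-0.3],"yaw":0},
    {"dp":[0,0,-0.3],"yaw":0},
    {"dp":[0,0,-0.3],"yaw":0},
    {"dp":[0,0,-0.3],"yaw":0},
    {"dp":[0,0,-0.3],"yaw":0},
    {"dp":[0,0,-0.3],"yaw":0},
    {"dp":[0,0,-0.3],"yaw":0},
    {"dp":[0,0,-0.3],"yaw":0},
    {"dp":[0,0,-0.3],"yaw":0},
    {"dp":[0,0,-0.3],"yaw":0},
    {"dp":[0,0,-0.3],"yaw":0},
    {"dp":[0,0,-0.3],"yaw":0}
  ]
}}

```text
clock: 24.5
eef_pos: [515.8, -81.9, 271.6]
tcp_rot: [3.142, 0.0, -0.011]
contact_force: [-0.3, 0.2, -5.2]
opening: 0.172
grasp_force: 43.9
```

Run:
```python
from h import *
a=r.grab_frame('wrist').astype(int); b=r.grab_frame('wrist').astype(int); print(abs(a-b).mean(), r.sense()['eef_pos'])
print(r.sign_off())
```

```text
0.3990749782986111 [515.78379416 -81.92075833 271.5718238 ]
the job is handed in; nothing more can be done
None
```

I pushed the sled into its stop, then lifted the dish over the seat to lens height (ball centre about 170 mm) and gave it the quarter turn so the bail spans the picture. I handed the job in at about 24.6 s with the dish still held, the ball in the middle in the last pictures, and no verdict returned.

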